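Inspect a washed mug from three sides and hang it to dry

TASK

Check the washed steel mug at the inspection camera: pick it up and, keeping it upright with its middle level with the lens and its wall about 5 cm in front of it, hold three sides squarely to the lens, still for half a second each, going clockwise round the mug as seen from above: first the side a quarter turn clockwise from the handle, then the side opposite the handle, then the last plain side. Then hang the mug by its handle on the hook of the drying stand, let it settle against the white rest bar below the hook, and let go of it, so that it hangs there at rest. Do not touch the camera, and leave the bottle, the jar and the spoon where they are.

Things in the scene. Friction and masses are not known exactly. Their poses are not given: they have to be found in the camera images.
- mug: steel mug standing on the bench, 66 mm outer diameter, 100 mm high, wall 2.5 mm, 180 g; origin: centre of its underside, z up. Handle of 8 mm round bar along its -x, in its x-z plane, reaching x = -70 mm; clear opening x = -33 to -62, z = 40 to 81 mm (upper bar's centre at z = 85). Plain sides clockwise from the handle, seen from above: +y, +x (the far side from the handle), -y
- mug_mid (a point): centre of the mug, on its axis 50 mm above its underside; axes as the mug
- mug_handle (a point): centre of the opening of the mug's handle, 47.5 mm from the mug's axis along its -x, 60.5 mm above its underside
- camera: fixed black and grey inspection camera: a level barrel, 42 mm wide, on a post with a 100 x 90 mm foot, 141 mm high overall; it looks along its -x, slantwise to the robot's side of the bench. Origin: on the bench below the lens front (all of the camera lies on the +x side of it), z up
- lens (a point): centre of the front of the camera's lens, 120 mm above the bench; axes as the camera: the lens looks along -x
- stand: fixed steel drying stand: foot 110 x 110 x 12 mm, post 12 mm thick. One hook: a level 10 mm round bar from the post along the stand's -x, centre line 200 mm above the bench, to x = -94 mm, where its end turns up to 217 mm (the highest point). Below it, parallel, a white 14 mm rest bar, centre line at 140 mm, to x = -97 mm, for the hung mug to lean on. Origin: centre of the foot on the bench, z up
- hook_mid (a point): on the centre line of the level hook bar, 55 mm from the post axis, 200 mm above the bench; axes as the stand
- hook_tip (a point): centre of the round upturned end of the hook, 100 mm from the post axis along the stand's -x, 212 mm above the bench (top of the end: 217 mm)
- bottle: plain white plastic bottle, 64 mm diameter, 170 mm high, standing; bystander; origin: centre of its underside
- jar: clear jar with a paper label, 72 mm diameter, 100 mm high, standing; bystander; origin: centre of its underside
- spoon: steel spoon, 170 mm long, lying along its x; bystander; origin: under its middle

How it is judged:
By the outcome, as a careful person would: the job done as asked, in the order asked, and still so for the second after the job is handed in, with the robot touching nothing.
It also fails if it takes over 64 s, if anything falls off the work surface, if the arm or the gripper's body presses on something with over 40 N, if the wrist force passes 120 N, or if a joint passes its speed limit or range.

ROBOT

A 7-joint arm with a two-finger parallel gripper is mounted at the origin on the work surface. World frame = base frame: x ahead of the robot, y to its left, z up, the work surface at z = 0. Lengths are in m, angles in rad, forces in N, time in s.
With the tool pointing down it reaches from about 0.4 to 0.875 m from the base axis. Payload 6.5 kg.
Tool frame: the origin (TCP) lies midway between the tips of the shut fingers; the grasp point (between the pads) lies 19 mm behind it (robot.grasp_offset is the distance from the TCP to the grasp point, in m); z points along the fingers, y is the line along which they close (so a half turn about z gives the same grasp; the last joint's range is limited). The gripper opens to 85 mm and grips with 20 to 120 N. Pads are 22 mm wide; open, the fingers measure 114 mm over their backs; the gripper's body (76 mm by 85 mm) begins 54 mm behind the grasp point. The pads swing forward as they close: fully open they stand 13 mm farther back than shut.
Start: joints at [1.195, 0.536, -0.004, 1.538, 0.003, 1.067, -0.071], TCP at [0.198, -0.619, 0.231] pointing down, gripper open.
Joint ranges: [-2.7, 2.7], [-0.37, 2.16], [-1.27, 1.26], [0.24, 2.4], [-1.31, 4.45], [0.19, 1.91], [-2.76, 2.76]. Speed limits (rad/s): [2.39, 2.39, 3.14, 3.14, 3.14, 3.14, 3.14].

INTERFACE

Orientations are given as a unit quaternion [x, y, z, w].
In Python, from rig import observe, read_camera, camera_model, job, models, robot gives the robot as it stands.
- The arm moves only by the tool send_rows, never from a script. Its argument "motion" is a list of rows, each a list of 4 numbers: the shift along the tool's x, y, z scaled (see below), then the turn about the tool's z scaled (see below). A call has 1 to 8 rows; each row is the pose to reach, as a shift and turn from the pose commanded when the call began, along the tool's axes at that moment, turning the shorter way round; what a row does not reach only later rows make up. The controller multiplies each number of a shift by 0.4 m and each number of a turn by 360 degrees. A row lasts 1/8 s, in which the tool goes at most 62.5 mm and 10.7 degrees, less where a joint would pass 70% of its speed; a pose out of reach is approached as far as the arm can. A call with a number of a shift or a turn outside -1 to 1 is refused whole. A call with a gripper value outside its range is refused whole. "gripper" is the opening, from -1 (shut) to 1 (fully open), set as the call begins (left out, the last holds). The fingers move at their own pace and stop on an object; "grip_force" is the grip in N (left out, the last holds). Time passes only in rows, so rows that repeat a pose let the fingers close. It gives the time, the measured TCP pose, the force, the opening and the grip force at its end, in the units of the state.
- observe(): the state, without advancing time (a new reading comes with each control period).
- read_camera(name): name is "scene" or "top" or "wrist"; returns the picture (400x640x3 uint8, blue, green, red); there is no depth.
- camera_model(name): a dict with "vertical_fov" (degrees; the focal length in pixels is half the picture's height over the tangent of half this angle, whatever the lens; pixels are square), "cx", "cy" (the principal point, pixels), "R" (3x3) and "t" (3): a world point X has camera coordinates R X + t. Camera axes: x right, y down, z forward; pixel columns grow to the right and rows downward; lengths in m; the calibration is good to about 2 mm. A picture is of the moment at which its call begins: read the wrist's pose just before it. camera_model takes no time and is no camera call; for the wrist camera it gives the pose at the moment of the call.
- job.finish_job(): hands the job in; it is judged then, once.
Trained networks look in the newest picture that a camera, given by its name, has taken for a name from the list of things; names that differ only in an ending like _2 or _b are one class to them, and where a whole thing is asked for, a point or a joint stands for the part that bears it (a point fixed in the world has none). Each returns a list of dicts, best first, with "confidence" (0 to 1); they miss things now and then, are a little off and sometimes report something else, mostly with a low value. They report only what shows in the picture. A call takes as long as a camera call.
- models.find_in(camera, name): "point" ([x, y, z] in m, in the coordinates of the camera as it stood for that picture, good to about 4 mm: the middle of the surface that is visible of it).
- models.regions_of(camera, name): "mask" (400x640 bool, what is visible of it).
The state is a dict: "t": time; "joint_positions": joint angles; "dq": joint speeds; "joint_efforts": joint torques, N m; "eef_pos": TCP position; "tool_rot": TCP orientation; "ft_force": force on the tool from outside, world axes, zero at the start; "wrist_torque": the same for the moment, N m; "grip_width": finger opening in m; "gripper_force": force on a finger pad.
Only numpy, scipy, OpenCV 4.12 (cv2) and the standard library are available. Lean on these libraries where they do the work, as an engineer would, in place of code of your own. Each camera call takes 0.05 s, during which the arm holds its last target. There are 200 camera calls.

## Working session

There is one attempt and no reset: what is moved stays moved. The work goes in short steps, Python scripts to look and compute and a tool call to move; the robot and the scene stay as the last step left them, time stands still between calls to the robot, and variables do not carry over. Pictures are saved under pics/ and viewed, at most 10 in all, crops included, and the job is handed in when it is done.

Besides the shell and the picture viewer there is one more tool, called after "Call:" in YAML: its name, and indented under it one key for each argument. send_rows: Moves the arm, as the interface text tells. Its arguments: {"type":"object","properties":{"motion":{"type":"array"},"gripper":{"type":"number"},"grip_force":{"type":"number"}},"required":["motion"]}

```bash
ls; mkdir -p pics; cat > h.py <<'E'
from rig import *
import numpy as np, cv2
np.set_printoptions(precision=4, suppress=True)
from scipy.spatial.transform import Rotation as Ro
def w(cam,p):
    m=camera_model(cam); return np.array(m["R"]).T@(np.array(p)-np.array(m["t"]))
def proj(cam,X,m=None):
    m=m or camera_model(cam); c=np.array(m["R"])@np.array(X).T+np.array(m["t"])[:,None]
    f=200/np.tan(np.radians(m["vertical_fov"])/2)
    return np.stack([m["cx"]+f*c[0]/c[2],m["cy"]+f*c[1]/c[2]],1)
def ray(cam,u,v,z):
    "world point on the plane z through pixel u,v"
    m=camera_model(cam); R=np.array(m["R"]); f=200/np.tan(np.radians(m["vertical_fov"])/2)
    o=-R.T@np.array(m["t"]); d=R.T@np.array([(u-m["cx"])/f,(v-m["cy"])/f,1]); return o+d*(z-o[2])/d[2]
E
python3 - <<'E'
from h import *
s=observe(); print({k:np.round(v,3) for k,v in s.items()}); print(robot.grasp_offset, dir(robot))
for c in ["scene","top","wrist"]:
    im=read_camera(c); cv2.imwrite(f"pics/{c}0.png",im); m=camera_model(c)
    print(c,m["vertical_fov"],m["cx"],m["cy"],-np.array(m["R"]).T@m["t"],np.array(m["R"]).round(3).tolist())
    for n in ["mug","mug_handle","mug_mid","camera","lens","stand","hook_mid","hook_tip","bottle","jar","spoon"]:
        r=models.find_in(c,n)
        print(n,[(w(c,d["point"]).round(3).tolist(),round(d["confidence"],2)) for d in r[:2]])
print(observe()["t"])
E
```

```text
pics
{'t': np.float64(0.0), 'joint_positions': array([ 1.195,  0.537, -0.004,  1.539,  0.003,  1.067, -0.071]), 'dq': array([ 0.001, -0.001,  0.001,  0.   , -0.002,  0.001, -0.001]), 'joint_efforts': array([  0.   , -58.341,   1.049, -25.91 ,   0.012,   0.01 ,   0.   ]), 'eef_pos': array([ 0.198, -0.618,  0.23 ]), 'tool_rot': array([ 0.988,  0.154, -0.   , -0.001]), 'ft_force': array([ 0.593,  0.28 , -0.588]), 'wrist_torque': array([-0.008,  0.062, -0.004]), 'gripper_force': np.float64(0.0), 'grip_width': np.float64(0.085)}
0.0187 ['PlanningError', '__class__', '__delattr__', '__dict__', '__dir__', '__doc__', '__eq__', '__format__', '__ge__', '__getattribute__', '__getstate__', '__gt__', '__hash__', '__init__', '__init_subclass__', '__le__', '__lt__', '__module__', '__ne__', '__new__', '__reduce__', '__reduce_ex__', '__repr__', '__setattr__', '__sizeof__', '__str__', '__subclasshook__', '__weakref__', 'grasp_offset']
scene 48.25699845579416 315.4342029730771 202.72212364111044 [1.0349 0.8202 1.0294] [[-0.857, 0.516, -0.002], [0.353, 0.583, -0.732], [-0.376, -0.627, -0.682]]
mug [([0.
[... 734 characters left out ...]
[([0.685, 0.099, 0.013], 0.68)]
lens [([0.688, 0.099, 0.011], 0.75), ([0.431, -0.046, 0.01], 0.48)]
stand [([0.474, -0.249, 0.009], 0.82), ([0.684, 0.095, 0.012], 0.5)]
hook_mid [([0.476, -0.242, 0.009], 0.82)]
hook_tip [([0.476, -0.249, 0.013], 0.83)]
bottle [([0.698, -0.25, 0.112], 0.78), ([0.532, 0.271, 0.037], 0.37)]
jar [([0.68, 0.275, 0.098], 0.96)]
spoon [([0.43, -0.044, 0.013], 0.63), ([0.475, -0.24, 0.013], 0.23)]
wrist 69.47529821596463 322.1110126682889 197.87261550808174 [ 0.2651 -0.5961  0.3743] [[0.304, -0.953, 0.0], [-0.915, -0.292, 0.277], [-0.264, -0.084, -0.961]]
mug []
mug_handle []
mug_mid []
camera []
lens []
stand []
hook_mid []
hook_tip []
bottle []
jar []
spoon []
1.8
```

View pics/scene0.png

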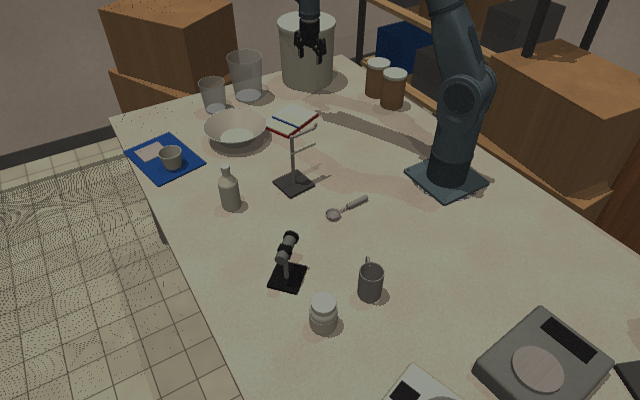

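View pics/top0.png

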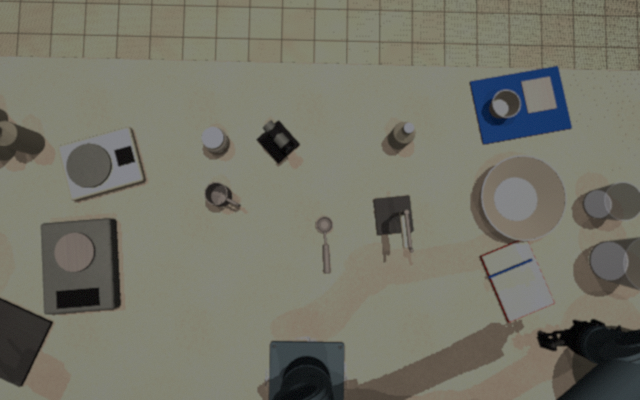

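```bash
python3 - <<'E'
from h import *
def crop(n,u,v,h=30,s=266):
    im=cv2.imread(f"pics/{n}0.png")[v-h:v+h,u-h:u+h]; im=cv2.convertScaleAbs(im,alpha=1.6)
    im=cv2.resize(im,(s,s),interpolation=cv2.INTER_CUBIC); return im
a=np.hstack([crop("top",278,142),crop("top",220,195),crop("top",398,225,40)])
b=np.hstack([crop("scene",288,260,40),crop("scene",370,280),crop("scene",297,155,50)])
cv2.imwrite("pics/mos.png",np.vstack([a,b]))
E
```

```text
(no output)
```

View pics/mos.png

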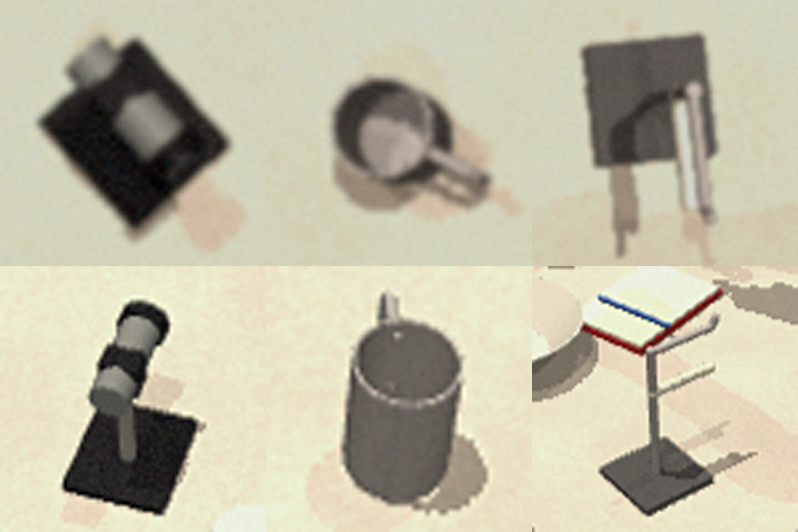

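```bash
cat > fit.py <<'E'
from h import *
from scipy.optimize import minimize
t=np.linspace(0,2*np.pi,32,endpoint=False)
def cyl(a,b,r,ax):
    "hull points of a cylinder from a to b along axis index ax"
    i,j=[k for k in range(3) if k!=ax]; P=[]
    for e in (a,b):
        q=np.tile(np.array(e,float),(32,1)); q[:,i]+=r*np.cos(t); q[:,j]+=r*np.sin(t); P.append(q)
    return np.vstack(P)
def box(x0,x1,y0,y1,z0,z1): return np.array([[x,y,z] for x in(x0,x1) for y in(y0,y1) for z in(z0,z1)],float)
def mugp(p): return [cyl([0,0,0],[0,0,.1],.033,2),cyl([-.033,0,.085],[-.066,0,.085],.004,0),cyl([-.066,0,.036],[-.066,0,.085],.004,2),cyl([-.033,0,.036],[-.066,0,.036],.004,0)]
def standp(p): return [box(-.055,.055,-.055,.055,0,.012),box(-.006,.006,-.006,.006,0,.206),cyl([0,0,.2],[-.094,0,.2],.005,0),cyl([-.1,0,.2],[-.1,0,.217],.005,2),cyl([0,0,.14],[-.097,0,.14],.007,0)]
def camp(p):
    L,f=p[3:5]; return [box(f-.05,f+.05,-.045,.045,0,.012),cyl([0,0,.12],[L,0,.12],.021,0),cyl([f,0,0],[f,0,.12],.007,2)]
S=4
def render(parts,p,m,win):
    u0,v0,u1,v1=win; im=np.zeros(((v1-v0)*S,(u1-u0)*S),np.uint8)
    R=Ro.from_euler('z',p[2]).as_matrix()
    for P in parts:
        q=(proj(None,P@R.T+[p[0],p[1],0],m)-[u0,v0]+.5)*S-.5
        h=cv2.convexHull(q.astype(np.float32))[:,0]
        cv2.fillPoly(im,[np.round(h*16).astype(np.int32)],255,shift=4)
    return cv2.resize(im,None,fx=1/S,fy=1/S,interpolation=cv2.INTER_AREA)/255.
def fit(fn,p0,views,step):
    W=[]
    for m,mask in views:
        v,u=np.where(mask); win=(max(u.min()-15,0),max(v.min()-15,0),min(u.max()+16,640),min(v.max()+16,400))
        W.append((m,win,mask[win[1]:win[3],win[0]:win[2]].astype(float)))
    c=lambda p:sum(np.abs(render(fn(p),p,m,win)-k).sum() for m,win,k in W)
    best=None
    for s in (1,.3,.1):
        x0=best.x if best is not None else np.array(p0,float)
        sim=np.vstack([x0]+[x0+np.eye(len(x0))[i]*step[i]*s for i in range(len(x0))])
        best=minimize(c,x0,method='Nelder-Mead',options=dict(initial_simplex=sim,maxiter=400,xatol=1e-5,fatol=.05))
    return best.x,best.fun,[k.sum() for _,_,k in W]
E
python3 - <<'E'
from fit import *
import pickle
D={}
for c in ("scene","top"):
    read_camera(c)
    for n in ("mug","camera","stand"):
        r=models.regions_of(c,n); 
        if r: D[c,n]=(camera_model(c),np.array(r[0]["mask"])); v,u=np.where(r[0]["mask"]); print(c,n,[round(q["confidence"],2) for q in r],len(u),u.min(),u.max(),v.min(),v.max())
pickle.dump(D,open("masks.pkl","wb"))
J={"mug":(mugp,[.532,.272,.6],[.01,.01,.3]),"stand":(standp,[.48,-.245,.05],[.01,.01,.1]),"camera":(camp,[.66,.08,.8,.08,.05],[.01,.01,.1,.02,.02])}
for n,(f,p,s) in J.items():
    for cs in (("scene","top"),("scene",),("top",)):
        V=[D[c,n] for c in cs if (c,n) in D]
        if V: x,e,a=fit(f,p,V,s); print(n,cs,x,round(e,1),a)
E
```

```text
scene mug [0.8] 906 357 383 258 302
scene camera [0.82, 0.44] 1351 268 306 230 293
scene stand [0.65, 0.52] 922 274 316 124 196
top mug [0.76] 536 204 238 183 206
top camera [0.7] 557 204 238 182 206
top stand [0.88, 0.71] 1512 373 413 195 251
mug ('scene', 'top') [0.5302 0.2647 1.0894] 172.2 [np.float64(906.0), np.float64(536.0)]
mug ('scene',) [0.5291 0.2623 1.089 ] 79.3 [np.float64(906.0)]
mug ('top',) [0.5284 0.2675 1.1401] 61.7 [np.float64(536.0)]
stand ('scene', 'top') [ 0.4831 -0.2493  0.1269] 324.0 [np.float64(922.0), np.float64(1512.0)]
stand ('scene',) [ 0.4817 -0.2519  0.1276] 210.3 [np.float64(922.0)]
stand ('top',) [ 0.4834 -0.2489  0.1209] 100.9 [np.float64(1512.0)]
camera ('scene', 'top') [0.6593 0.0612 0.773  0.0845 0.0516] 686.5 [np.float64(1351.0), np.float64(557.0)]
camera ('scene',) [0.6593 0.0612 0.773  0.0845 0.0516] 129.5 [np.float64(1351.0)]
camera ('top',) [0.66 0.08 0.8  0.08 0.05] 557.0 [np.float64(557.0)]
```

```bash
cat >> h.py <<'E'
def psi(s): q=Ro.from_quat(s["tool_rot"]).as_matrix(); return np.arctan2(q[1,0],q[0,0])
def go(X,ps,start=None):
    "units for send_rows to reach TCP X with tool-x yaw ps; start=(pos,psi)"
    if start is None: s=observe(); start=(s["eef_pos"],psi(s)); print("t",s["t"],"pos",s["eef_pos"],"psi",start[1],"F",s["ft_force"],"w",s["grip_width"])
    p,a=start; d=np.array(X)-p
    u=[d[0]*np.cos(a)+d[1]*np.sin(a), d[0]*np.sin(a)-d[1]*np.cos(a), -d[2]]
    t=-(ps-a); t=(t+np.pi)%(2*np.pi)-np.pi
    return np.r_[np.array(u)/.4,t/(2*np.pi)]
E
python3 - <<'E'
from h import *
C=np.array([ray("top",248+u/4.43,112+v/4.43,.012)[:2] for u,v in [(135,38),(230,145),(135,240),(38,120)]])
print(C.mean(0)); 
for i in range(4):
    d=C[(i+1)%4]-C[i]; print(np.hypot(*d),np.degrees(np.arctan2(d[1],d[0])))
x=np.array([.6593,.0612]);print(x+.0516*np.array([np.cos(.773),np.sin(.773)]))
s=(np.array(observe()["eef_pos"]),psi(observe()))
print(go([.50,-.2,.30],.7)); 
print(go([.53,.265,.25],1.09,(np.array([.5,-.2,.3]),.7)))
E
```

```text
[0.6936 0.0985]
0.09817156654881139 -137.55588980770028
0.09148262677341125 136.49310224002954
0.10550358334839383 39.98212843131298
0.0867256922974051 -48.06796673572496
[0.6962 0.0972]
t 2.2 pos [ 0.1982 -0.619   0.2313] psi 0.30989734595508006 F [ 0.8782 -0.0439  0.9113] w 0.08540823937641621
[ 1.0381 -0.7676 -0.1718 -0.0621]
[ 0.8063 -0.8408  0.125  -0.0621]
```

Call:
send_rows:
  motion:
    - [0.08, -0.06, -0.1, 0]
    - [0.22, -0.17, -0.17, -0.02]
    - [0.37, -0.29, -0.17, -0.04]
    - [0.52, -0.41, -0.17, -0.06]
    - [0.67, -0.53, -0.17, -0.06]
    - [0.82, -0.65, -0.17, -0.06]
    - [0.93, -0.74, -0.17, -0.06]
    - [0.98, -0.78, -0.17, -0.06]
  gripper: 1

```text
t: 3.2
eef_pos: [0.4619, -0.2241, 0.2996]
tool_rot: [0.942, 0.337, 0.0, 0.0]
ft_force: [0.7, -0.8, 0.4]
grip_width: 0.0854
gripper_force: 0.0
```

```bash
python3 - <<'E'
from h import *
print(go([.53,.265,.25],1.09)); print(observe()["joint_positions"])
E
```

```text
t 3.2 pos [ 0.4619 -0.2241  0.2996] psi 0.6864802672425343 F [ 0.7287 -0.7717  0.3698] w 0.08535956123067397
[ 0.9068 -0.8378  0.1241 -0.0642]
[ 0.621   0.2473 -0.3053  1.8032  0.0829  1.1026 -0.5973]
```

Call:
send_rows:
  motion:
    - [0.06, -0.06, 0, -0.01]
    - [0.17, -0.17, 0, -0.02]
    - [0.3, -0.3, 0, -0.03]
    - [0.43, -0.43, 0, -0.045]
    - [0.56, -0.55, 0.03, -0.064]
    - [0.69, -0.67, 0.08, -0.064]
    - [0.8, -0.78, 0.12, -0.064]
    - [0.842, -0.822, 0.125, -0.064]

```text
t: 4.2
eef_pos: [0.5126, 0.2378, 0.2495]
tool_rot: [0.856, 0.518, -0.0, 0.001]
ft_force: [-0.2, 0.7, -0.3]
grip_width: 0.0855
gripper_force: 0.0
```

Call:
send_rows:
  motion:
    - [0, 0, 0, 0]
    - [0, 0, 0, 0]

```text
t: 4.45
eef_pos: [0.5125, 0.2362, 0.2499]
tool_rot: [0.855, 0.518, -0.001, 0.001]
ft_force: [0.0, 0.2, 0.4]
grip_width: 0.0854
gripper_force: 0.0
```

```bash
python3 - <<'E'
from fit import *
s=observe(); print(s["t"],s["eef_pos"],psi(s),s["joint_positions"],s["dq"])
m=camera_model("wrist"); im=read_camera("wrist")
r=models.regions_of("wrist","mug"); print([q["confidence"] for q in r])
mask=np.array(r[0]["mask"]); print(mask.sum(),observe()["t"])
x,e,a=fit(mugp,[.53,.265,1.09],[(m,mask)],[.01,.01,.1]); print(x,e,a)
R=Ro.from_euler('z',x[2]).as_matrix()
for P in mugp(0):
    h=cv2.convexHull(proj(None,P@R.T+[x[0],x[1],0],m).astype(np.float32)); cv2.polylines(im,[h.astype(int)],True,(0,255,0),1)
c,_=cv2.findContours(mask.astype(np.uint8),0,1); cv2.drawContours(im,c,-1,(0,0,255),1)
cv2.imwrite("pics/w1.png",im)
E
```

```text
4.45 [0.5125 0.2362 0.2499] 1.0888506369215176 [-0.0676  0.4334 -0.5839  1.7239  0.2688  1.066  -1.2224] [ 0.0268 -0.0147  0.015   0.0014 -0.0021 -0.002  -0.0031]
[0.94]
3482 4.55
[0.532  0.267  1.1179] 138.32156862745097 [np.float64(3482.0)]
```

View pics/w1.png

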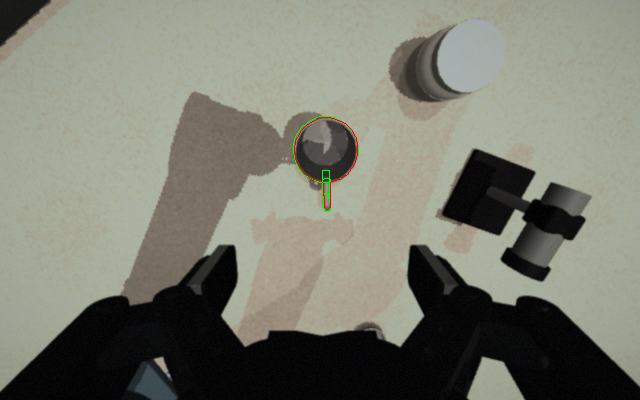

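```bash
python3 - <<'E'
from fit import *
import pickle
m=camera_model("wrist"); D=pickle.load(open("masks.pkl","rb"))
r=models.regions_of("wrist","camera"); print([(q["confidence"],np.array(q["mask"]).sum()) for q in r])
mask=np.array(r[0]["mask"]); D["wrist","camera"]=(m,mask); pickle.dump(D,open("masks.pkl","wb"))
v,u=np.where(mask); print(u.min(),u.max(),v.min(),v.max())
p0=[.6593,.0612,.773,.0845,.0516]
for V in ([D["wrist","camera"]],[D["wrist","camera"],D["scene","camera"]]):
    x,e,a=fit(camp,p0,V,[.01,.01,.1,.02,.02]); print(x,e,a)
print(go([.532,.267,.12],1.118))
E
```

```text
[(0.73, np.int64(9510))]
442 589 149 280
[0.6594 0.0609 0.7477 0.0929 0.0564] 914.6156862745097 [np.float64(9510.0)]
[0.6593 0.0613 0.7396 0.0926 0.056 ] 1093.5764705882352 [np.float64(9510.0), np.float64(1351.0)]
t 4.6 pos [0.513  0.2353 0.2504] psi 1.0862260875696146 F [ 0.5726 -0.3146  0.6733] w 0.08558344619127294
[ 0.0923  0.005   0.3259 -0.0051]
```

```bash
python3 - <<'E'
from fit import *
import pickle
D=pickle.load(open("masks.pkl","rb"))
def c2(p):
    L,f,g,th,pr=p[3:8]; return [box(f-.05,f+.05,-.045,.045,0,th),cyl([0,0,.12],[L,0,.12],.021,0),cyl([g,0,0],[g,0,.12],pr,2)]
p0=[.6593,.0612,.75,.09,.055,.055,.012,.007]
for n,V in (("w",[D["wrist","camera"]]),("s",[D["scene","camera"]]),("ws",[D["wrist","camera"],D["scene","camera"]])):
    x,e,a=fit(c2,p0,V,[.005,.005,.05,.02,.01,.01,.005,.003]); print(n,x,e,a)
im=cv2.imread("pics/w1.png")
m=D["wrist","camera"][0]; mask=D["wrist","camera"][1]
R=Ro.from_euler('z',x[2]).as_matrix()
for P in c2(x):
    h=cv2.convexHull(proj(None,P@R.T+[x[0],x[1],0],m).astype(np.float32)); cv2.polylines(im,[np.round(h*16).astype(int)],True,(0,255,0),1,shift=4)
c,_=cv2.findContours(mask.astype(np.uint8),0,1); cv2.drawContours(im,c,-1,(0,0,255),1)
cv2.imwrite("pics/w1c.png",cv2.resize(im[130:300,420:620],None,fx=3.5,fy=3.5,interpolation=cv2.INTER_CUBIC))
E
```

```text
w [0.6598 0.0611 0.7311 0.0924 0.0553 0.0601 0.009  0.008 ] 791.1372549019607 [np.float64(9510.0)]
s [0.6586 0.0614 0.7515 0.085  0.0511 0.0734 0.003  0.0084] 86.03529411764706 [np.float64(1351.0)]
ws [0.6599 0.0613 0.7389 0.0923 0.0553 0.06   0.0096 0.0081] 974.1098039215685 [np.float64(9510.0), np.float64(1351.0)]
```

View pics/w1c.png

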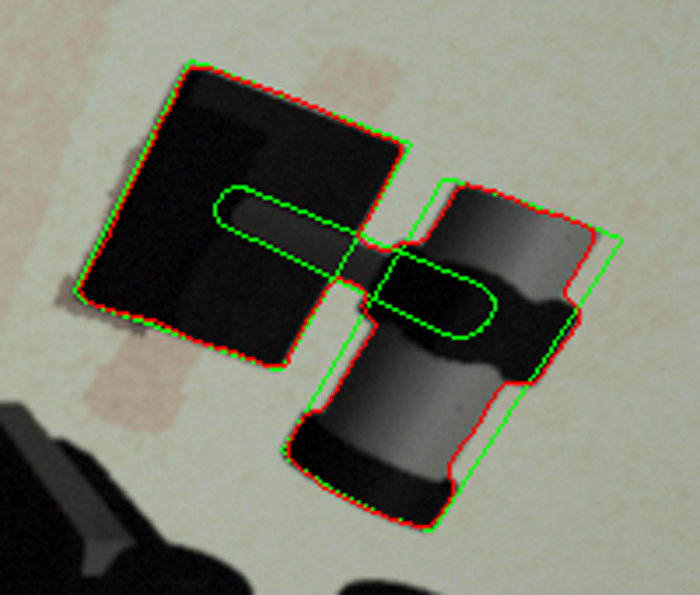

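Call:
send_rows:
  motion:
    - [0.03, 0.002, 0.03, -0.005]
    - [0.07, 0.005, 0.08, -0.005]
    - [0.092, 0.005, 0.15, -0.005]
    - [0.092, 0.005, 0.22, -0.005]
    - [0.092, 0.005, 0.29, -0.005]
    - [0.092, 0.005, 0.325, -0.005]
    - [0.092, 0.005, 0.325, -0.005]

```text
t: 5.48
eef_pos: [0.5308, 0.2688, 0.1192]
tool_rot: [0.847, 0.531, -0.001, -0.0]
ft_force: [-0.5, 0.3, 0.8]
grip_width: 0.0854
gripper_force: 0.0
```

Call:
send_rows:
  motion:
    - [-0.003, 0.005, 0.05, 0]
    - [-0.003, 0.005, 0.1, 0]
    - [-0.003, 0.005, 0.14, 0]
    - [-0.003, 0.005, 0.16, 0]
    - [-0.003, 0.005, 0.16, 0]

```text
t: 6.1
eef_pos: [0.5321, 0.2671, 0.0555]
tool_rot: [0.847, 0.531, -0.001, -0.0]
ft_force: [0.4, 0.5, -0.8]
grip_width: 0.0854
gripper_force: 0.0
```

Call:
send_rows:
  motion:
    - [0, 0, 0, 0]
    - [0, 0, 0, 0]
    - [0, 0, 0, 0]
    - [0, 0, 0, 0]
    - [0, 0, 0, 0]
  gripper: -1
  grip_force: 45

```text
t: 6.72
eef_pos: [0.5331, 0.2678, 0.0571]
tool_rot: [0.847, 0.531, 0.001, -0.0]
ft_force: [-0.6, 1.1, 5.7]
grip_width: 0.0665
gripper_force: 50.8
```

```bash
python3 - <<'E'
from h import *
print(go([.532,.267,.2],1.118),observe()["gripper_force"],observe()["joint_positions"])
E
```

```text
t 6.725 pos [0.5331 0.2678 0.0571] psi 1.1204788170087365 F [-0.6019  1.0677  5.7058] w 0.06652166379271156
[-0.003  -0.0016 -0.3572  0.0004] 50.804997123777866 [-0.2     0.7308 -0.4723  1.769   0.4607  0.7517 -1.3611]
```

Call:
send_rows:
  motion:
    - [0, 0, -0.02, 0]
    - [0, 0, -0.07, 0]
    - [0, 0, -0.13, 0]
    - [-0.03, 0, -0.18, 0.015]
    - [-0.1, 0, -0.22, 0.04]
    - [-0.2, 0, -0.225, 0.065]
    - [-0.3, 0, -0.225, 0.09]
    - [-0.37, 0, -0.225, 0.11]

```text
t: 7.72
eef_pos: [0.4675, 0.1321, 0.1473]
tool_rot: [0.978, 0.21, 0.0, 0.0]
ft_force: [-0.1, 0.6, -1.3]
grip_width: 0.0663
gripper_force: 50.6
```

Call:
send_rows:
  motion:
    - [0, 0, 0, 0.01]
    - [0, 0, 0, 0.01]

```text
t: 7.98
eef_pos: [0.4684, 0.1339, 0.1472]
tool_rot: [0.983, 0.182, 0.001, 0.0]
ft_force: [-0.0, 0.2, -1.8]
grip_width: 0.0667
gripper_force: 50.6
```

```bash
python3 - <<'E'
from h import *
s=observe();print(go([.5985,.0051,.127],-.829),s["gripper_force"],s["joint_positions"])
print(go([.54,-.02,.14],-.829))
im=read_camera("wrist");cv2.imwrite("pics/w2.png",im)
E
```

```text
t 7.975 pos [0.4684 0.1339 0.1472] psi 0.3668593749454474 F [-0.0409  0.1673 -1.8288] w 0.06667191076481663
[0.1881 0.4173 0.0505 0.1903] 50.58369867503643 [-0.0582  0.4114 -0.3811  2.0146  0.2197  0.7529 -1.7755]
t 7.975 pos [0.4684 0.1339 0.1472] psi 0.3668593749454474 F [-0.0409  0.1673 -1.8288] w 0.06667191076481663
[0.0291 0.4234 0.018  0.1903]
```

View pics/w2.png

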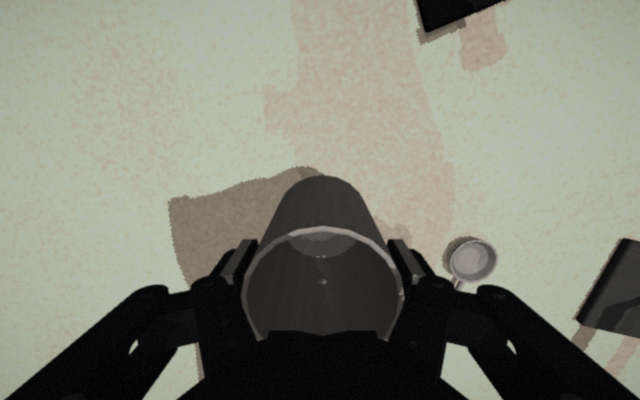

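Call:
send_rows:
  motion:
    - [0.005, 0.05, 0, 0.02]
    - [0.01, 0.12, 0.005, 0.045]
    - [0.015, 0.2, 0.01, 0.07]
    - [0.02, 0.28, 0.015, 0.095]
    - [0.025, 0.36, 0.018, 0.12]
    - [0.029, 0.42, 0.018, 0.145]
    - [0.029, 0.423, 0.018, 0.17]
    - [0.029, 0.423, 0.018, 0.19]

```text
t: 9.02
eef_pos: [0.5399, -0.0197, 0.1391]
tool_rot: [0.915, -0.403, -0.0, -0.0]
ft_force: [-0.3, 0.4, -1.3]
grip_width: 0.066
gripper_force: 50.6
```

```bash
python3 - <<'E'
from h import *
s=observe();print(s["joint_positions"]);print(go([.5985,.0051,.127],-.829))
# mug in gripper from picture w2 (camera pose rebuilt from tool pose)
m=camera_model("wrist"); R=np.array(m["R"]); c=-R.T@np.array(m["t"])
T1=Ro.from_quat(s["tool_rot"]).as_matrix(); off=T1.T@(c-s["eef_pos"]); Rc=R@T1  # tool->camera
for z in (.0565,-.0435):   # tool z of underside / rim
    P=np.array([[.033,0,z],[.036,0,z]]); q=(P-off)@Rc.T
    f=200/np.tan(np.radians(m["vertical_fov"])/2); print(np.c_[m["cx"]+f*q[:,0]/q[:,2],m["cy"]+f*q[:,1]/q[:,2]])
E
```

```text
[-0.0069  0.4751 -0.0507  1.9027  0.0328  0.7644 -2.4768]
t 9.025 pos [ 0.5399 -0.0197  0.1391] psi -0.830288239414727 F [-0.3063  0.4048 -1.343 ] w 0.06600708024661617
[ 0.0531 -0.1499  0.0303 -0.0002]
[[323.6852 168.6186]
 [323.6874 164.3572]]
[[325.4129 217.3632]
 [325.4307 209.5762]]
```

```bash
python3 - <<'E'
from h import *
im=cv2.cvtColor(cv2.imread("pics/w2.png"),cv2.COLOR_BGR2GRAY)
print(im[165:245,320:327].mean(1).round().astype(int).tolist())
s=observe(); m=camera_model("wrist"); R=np.array(m["R"]); c=-R.T@np.array(m["t"])
T1=Ro.from_quat(s["tool_rot"]).as_matrix(); off=T1.T@(c-s["eef_pos"]); Rc=R@T1
print(off); f=200/np.tan(np.radians(m["vertical_fov"])/2)
t=np.linspace(0,2*np.pi,3600)
for x0 in (0,-.002,-.004,-.006):
  for z0 in (.0565,.0595):
    o=[]
    for z,r in ((z0,.033),(z0-.1,.033),(z0-.1,.0305)):
        q=(np.c_[x0+r*np.cos(t),r*np.sin(t),0*t+z]-off)@Rc.T; v=m["cy"]+f*q[:,1]/q[:,2]; u=m["cx"]+f*q[:,0]/q[:,2]; o+=[v.min().round(1),u.min().round(1),u.max().round(1)]
    print(x0,z0,o)
E
```

```text
[179, 180, 180, 180, 180, 179, 178, 169, 149, 127, 91, 59, 52, 51, 52, 52, 52, 53, 52, 52, 52, 52, 53, 52, 53, 53, 53, 53, 53, 53, 53, 53, 54, 53, 53, 53, 53, 52, 52, 53, 53, 53, 52, 54, 52, 52, 53, 54, 53, 53, 53, 53, 53, 53, 53, 51, 52, 52, 51, 53, 74, 127, 148, 146, 141, 133, 113, 92, 84, 83, 83, 82, 83, 80, 78, 73, 65, 62, 64, 63]
[ 0.069  -0.0013 -0.143 ]
0 0.0565 [np.float64(168.6), np.float64(278.5), np.float64(368.9), np.float64(217.4), np.float64(242.0), np.float64(408.5), np.float64(223.8), np.float64(248.3), np.float64(402.2)]
0 0.0595 [np.float64(167.9), np.float64(279.0), np.float64(368.2), np.float64(214.6), np.float64(243.9), np.float64(406.4), np.float64(220.9), np.float64(250.1), np.float64(400.2)]
-0.002 0.0565 [np.float64(171.4), np.float64(278.6), np.float64(368.7), np.float64(222.5), np.float64(242.4), np.float64(408.1), np.float64(228.8), np.float64(248.7), np.float64(401.8)]
-0.002 0.0595 [np.float64(170.6), np.float64(279.2), np.float64(368.1), np.float64(219.6), np.float64(244.3), np.float64(406.0), np.float64(225.8), np.float64(250.5), np.float64(399.8)]
-0.004 0.0565 [np.float64(174.2), np.float64(278.7), np.float64(368.6), np.float64(227.6), np.float64(242.7), np.float64(407.7), np.float64(233.8), np.float64(249.0), np.float64(401.4)]
-0.004 0.0595 [np.float64(173.4), np.float64(279.3), np.float64(368.0), np.float64(224.6), np.float64(244.7), np.float64(405.6), np.float64(230.7), np.float64(250.8), np.float64(399.5)]
-0.006 0.0565 [np.float64(177.0), np.float64(278.8), np.float64(368.5), np.float64(232.6), np.float64(243.1), np.float64(407.3), np.float64(238.8), np.float64(249.4), np.float64(401.0)]
-0.006 0.0595 [np.float64(176.2), np.float64(279.4), np.float64(367.9), np.float64(229.5), np.float64(245.0), np.float64(405.2), np.float64(235.6), np.float64(251.1), np.float64(399.1)]
```

Call:
send_rows:
  motion:
    - [0.01, -0.02, 0.005, 0]
    - [0.02, -0.05, 0.01, 0]
    - [0.035, -0.09, 0.02, 0]
    - [0.047, -0.125, 0.03, 0]
    - [0.053, -0.145, 0.03, 0]
    - [0.053, -0.15, 0.03, 0]

```text
t: 9.78
eef_pos: [0.5985, 0.0055, 0.1268]
tool_rot: [0.916, -0.402, -0.0, -0.0]
ft_force: [-0.5, 0.8, -2.1]
grip_width: 0.0661
gripper_force: 50.6
```

Call:
send_rows:
  motion:
    - [0.007, 0, -0.001, 0]
    - [0.007, 0, -0.001, 0]

```text
t: 10.02
eef_pos: [0.5998, 0.0023, 0.1275]
tool_rot: [0.915, -0.402, 0.0, 0.0]
ft_force: [0.1, -0.3, -0.9]
grip_width: 0.0662
gripper_force: 50.6
```

```bash
python3 - <<'E'
from fit import *
s=observe(); p=s["eef_pos"]; a=psi(s); print(p,a,s["dq"])
out=[]
for n,w4 in (("scene",(270,170,410,310)),("top",(230,110,330,210))):
    im=read_camera(n); m=camera_model(n); x0,y0,x1,y1=w4; k=400//(x1-x0) if n=="top" else 400/140
    im=cv2.resize(cv2.convertScaleAbs(im[y0:y1,x0:x1],alpha=1.5),(400,400),interpolation=cv2.INTER_CUBIC); k=400/(x1-x0)
    R=Ro.from_euler('z',a).as_matrix(); c=p+R@[-.003,0,0]; c[2]-=.0575
    Rl=Ro.from_euler('z',.742).as_matrix(); 
    raw=im.copy()
    for P in mugp(0)+[ (cyl([0,0,.12],[.0925,0,.12],.021,0)-0) ]:
        W=(P@Rl.T+[.6597,.0612,0]) if P[:,2].mean()>.11 else P@R.T+c
        h=cv2.convexHull(((proj(None,W,m)-[x0,y0]+.5)*k-.5).astype(np.float32)); cv2.polylines(im,[np.round(h*16).astype(int)],True,(0,255,0),1,shift=4)
    out.append(im)
cv2.imwrite("pics/p1.png",np.hstack(out))
E
```

```text
[0.5998 0.0023 0.1275] -0.8281163649922757 [-0.0005 -0.0038 -0.0017  0.0049 -0.0027 -0.0012 -0.0035]
```

View pics/p1.png

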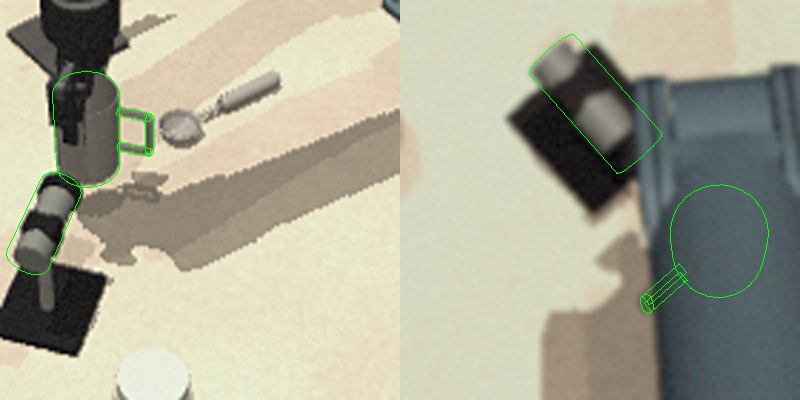

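Call:
send_rows:
  motion:
    - [0, 0, 0, 0]
    - [0, 0, 0, 0]
    - [0, 0, 0, 0]
    - [0, 0, 0, 0]
    - [0, 0, 0, 0]
    - [0, 0, 0, 0]
    - [0, 0, 0, 0]

```text
t: 11.0
eef_pos: [0.5999, 0.003, 0.1273]
tool_rot: [0.916, -0.402, -0.0, 0.0]
ft_force: [-0.2, -0.2, -1.6]
grip_width: 0.0662
gripper_force: 50.6
```

```bash
python3 - <<'E'
from h import *
s=observe();print(s["joint_positions"])
L=np.array([.6597-.083*np.cos(.742),.0612-.083*np.sin(.742),.1275])
for a in (.742,.742+np.pi/2):
    print(a,go(L+.003*np.array([np.cos(a),np.sin(a),0]),a))
E
```

```text
[-0.0456  0.579  -0.047   1.7527  0.0355  0.8107 -2.5075]
t 11.0 pos [0.5999 0.003  0.1273] psi -0.8273969236082536 F [-0.1751 -0.2101 -1.5506] w 0.06616423303512398
0.742 [-0.0063 -0.0085 -0.0004 -0.2498]
t 11.0 pos [0.5999 0.003  0.1273] psi -0.8273969236082536 F [-0.1751 -0.2101 -1.5506] w 0.06616423303512398
2.3127963267948966 [-0.0138 -0.001  -0.0004 -0.4998]
```

Call:
send_rows:
  motion:
    - [-0.001, -0.001, 0, -0.015]
    - [-0.002, -0.002, 0, -0.04]
    - [-0.003, -0.003, 0, -0.068]
    - [-0.004, -0.004, 0, -0.096]
    - [-0.005, -0.005, 0, -0.124]
    - [-0.006, -0.006, 0, -0.152]
    - [-0.006, -0.007, 0, -0.18]
    - [-0.006, -0.008, 0, -0.208]

```text
t: 12.0
eef_pos: [0.6007, 0.0068, 0.1273]
tool_rot: [0.971, 0.24, -0.0, 0.0]
ft_force: [0.3, -0.7, -1.1]
grip_width: 0.066
gripper_force: 50.6
```

Call:
send_rows:
  motion:
    - [0, 0, 0, -0.025]
    - [0, 0, 0, -0.042]
    - [0, 0, 0, -0.042]
    - [0, 0, 0, -0.042]

```text
t: 12.5
eef_pos: [0.6007, 0.0068, 0.1273]
tool_rot: [0.932, 0.362, -0.0, 0.0]
ft_force: [0.7, -0.5, -2.6]
grip_width: 0.0657
gripper_force: 50.6
```

```bash
python3 - <<'E'
from fit import *
s=observe(); p=s["eef_pos"]; a=psi(s)
L=np.array([.6597-.083*np.cos(.742),.0612-.083*np.sin(.742),.1275])
print(go(L+.003*np.array([np.cos(.742),np.sin(.742),0]),.742))
im=read_camera("wrist"); m=camera_model("wrist")
R=Ro.from_euler('z',a).as_matrix(); c=p+R@[-.003,0,0]; c[2]-=.0575; Rl=Ro.from_euler('z',.742).as_matrix()
for P,l in [(mugp(0)[0],0),(cyl([0,0,.1],[0,0,.1],.033,2),0),(cyl([0,0,.12],[.0925,0,.12],.021,0),1),(box(.005,.105,-.045,.045,0,.0096),1)]:
    W=(P@Rl.T+[.6597,.0612,0]) if l else P@R.T+c
    h=cv2.convexHull(proj(None,W,m).astype(np.float32)); cv2.polylines(im,[np.round(h*16).astype(int)],True,(0,255,0),1,shift=4)
cv2.imwrite("pics/p2.png",im)
E
```

```text
t 12.5 pos [0.6007 0.0068 0.1273] psi 0.7410950344012054 F [ 0.6817 -0.4891 -2.5736] w 0.065701489830483
[ 0.0006 -0.0005 -0.0004 -0.0001]
```

View pics/p2.png

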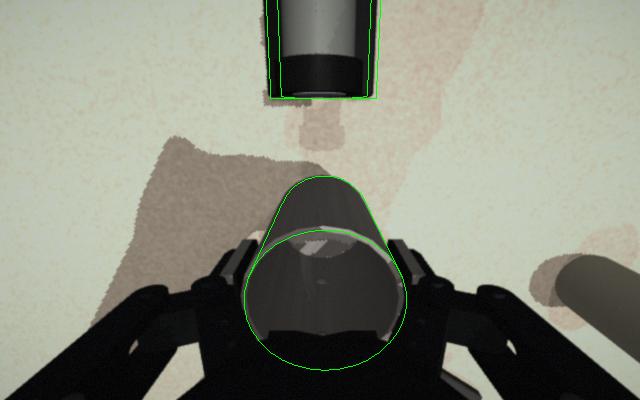

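Call:
send_rows:
  motion:
    - [0, 0, 0, 0]
    - [0, 0, 0, 0]
    - [0, 0, 0, 0]
    - [0, 0, 0, 0]
    - [0, 0, 0, 0]
    - [0, 0, 0, 0]
    - [0, 0, 0, 0]

```text
t: 13.42
eef_pos: [0.6007, 0.007, 0.1273]
tool_rot: [0.932, 0.363, -0.0, -0.0]
ft_force: [0.2, -0.6, -1.2]
grip_width: 0.0662
gripper_force: 50.6
```

Call:
send_rows:
  motion:
    - [-0.001, 0, 0, -0.015]
    - [-0.002, -0.001, 0, -0.04]
    - [-0.003, -0.002, 0, -0.068]
    - [-0.004, -0.003, 0, -0.096]
    - [-0.005, -0.004, 0, -0.124]
    - [-0.006, -0.005, 0, -0.152]
    - [-0.007, -0.006, 0, -0.18]
    - [-0.007, -0.007, 0, -0.208]

```text
t: 14.42
eef_pos: [0.5967, 0.0069, 0.1273]
tool_rot: [0.517, 0.856, -0.0, 0.0]
ft_force: [-0.3, 0.7, -2.5]
grip_width: 0.0663
gripper_force: 50.6
```

Call:
send_rows:
  motion:
    - [0, 0, 0, -0.025]
    - [0, 0, 0, -0.042]
    - [0, 0, 0, -0.042]
    - [0, 0, 0, -0.042]

```text
t: 14.92
eef_pos: [0.5967, 0.007, 0.1273]
tool_rot: [0.403, 0.915, -0.0, -0.0]
ft_force: [0.1, 0.8, -1.1]
grip_width: 0.066
gripper_force: 50.6
```

```bash
python3 - <<'E'
from h import *
s=observe(); print(s["joint_positions"])
L=np.array([.6597-.083*np.cos(.742),.0612-.083*np.sin(.742),.1275]); a=.742+np.pi/2
print(go(L+.003*np.array([np.cos(a),np.sin(a),0]),a))
E
```

```text
[ 0.4678  0.7181 -0.7939  1.7288  0.6102  0.9595  0.1737]
t 14.925 pos [0.5967 0.007  0.1273] psi 2.3119640315568852 F [ 0.1444  0.8479 -1.0538] w 0.06600164415017759
[ 0.001   0.0001 -0.0005 -0.0001]
```

Call:
send_rows:
  motion:
    - [0, 0, 0, 0]
    - [0, 0, 0, 0]
    - [0, 0, 0, 0]
    - [0, 0, 0, 0]
    - [0, 0, 0, 0]
    - [0, 0, 0, 0]
    - [0, 0, 0, 0]

```text
t: 15.8
eef_pos: [0.5967, 0.0071, 0.1273]
tool_rot: [0.402, 0.916, -0.0, -0.0]
ft_force: [0.4, 1.7, -1.3]
grip_width: 0.066
gripper_force: 50.6
```

Call:
send_rows:
  motion:
    - [-0.02, -0.03, -0.03, 0]
    - [-0.05, -0.08, -0.1, 0]
    - [-0.09, -0.14, -0.2, 0]
    - [-0.13, -0.2, -0.3, 0]
    - [-0.17, -0.27, -0.4, 0]
    - [-0.206, -0.33, -0.47, 0]
    - [-0.206, -0.33, -0.48, 0]
    - [-0.206, -0.33, -0.48, 0]

```text
t: 16.8
eef_pos: [0.555, -0.1426, 0.3195]
tool_rot: [0.402, 0.916, 0.0, 0.0]
ft_force: [-0.9, 0.2, -3.0]
grip_width: 0.066
gripper_force: 50.8
```

```bash
python3 - <<'E'
from fit import *
import pickle
s=observe(); print(s["eef_pos"],psi(s),s["joint_positions"])
im=read_camera("wrist"); m=camera_model("wrist")
r=models.regions_of("wrist","stand"); print([(q["confidence"],np.array(q["mask"]).sum()) for q in r])
D=pickle.load(open("masks.pkl","rb"))
if r:
    mask=np.array(r[0]["mask"]); D["wrist","stand"]=(m,mask); pickle.dump(D,open("masks.pkl","wb"))
    x,e,a=fit(standp,[.483,-.249,.127],[(m,mask)],[.01,.01,.1]); print(x,e,a)
    x2,e,a=fit(standp,[.483,-.249,.127],[(m,mask),D["scene","stand"]],[.01,.01,.1]); print(x2,e,a)
else: x=[.483,-.249,.127]
cv2.imwrite("pics/raw3.png",im)
R=Ro.from_euler('z',x[2]).as_matrix()
for P in standp(0):
    h=cv2.convexHull(proj(None,P@R.T+[x[0],x[1],0],m).astype(np.float32)); cv2.polylines(im,[np.round(h*16).astype(int)],True,(0,255,0),1,shift=4)
cv2.imwrite("pics/s3.png",im)
E
```

```text
[ 0.555  -0.1426  0.3195] 2.3142055039126617 [ 0.8482  0.4747 -0.9343  1.605   0.3958  1.264   0.5887]
[(0.77, np.int64(7623)), (0.55, np.int64(19461))]
[ 0.4843 -0.2478  0.1184] 420.36470588235295 [np.float64(7623.0)]
[ 0.4841 -0.2477  0.1221] 664.5921568627451 [np.float64(7623.0), np.float64(922.0)]
```

View pics/s3.png

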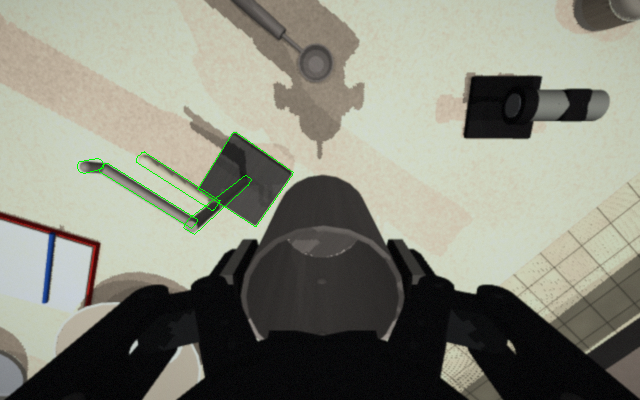

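```bash
cat >> h.py <<'E'
def st(x,y,z,a=.120): return np.array([.4843+x*np.cos(a)-(y+.003)*np.sin(a),-.2478+x*np.sin(a)+(y+.003)*np.cos(a),z])
E
python3 - <<'E'
from h import *
print(st(-.13,.0475,.32)); print(go(st(-.13,.0475,.32),1.691))
E
```

```text
[ 0.3492 -0.2132  0.32  ]
t 16.9 pos [ 0.5548 -0.1418  0.3186] psi 2.3159936858378285 F [ 0.1608 -0.5766 -3.2928] w 0.06599174386809185
[ 0.2173 -0.4989 -0.0035  0.0995]
```

Call:
send_rows:
  motion:
    - [0.02, -0.04, -0.003, 0.01]
    - [0.05, -0.12, -0.003, 0.025]
    - [0.09, -0.22, -0.003, 0.045]
    - [0.14, -0.33, -0.003, 0.065]
    - [0.18, -0.42, -0.003, 0.085]
    - [0.21, -0.48, -0.003, 0.099]
    - [0.217, -0.499, -0.003, 0.099]
    - [0.217, -0.499, -0.003, 0.099]

```text
t: 17.9
eef_pos: [0.3495, -0.2139, 0.3205]
tool_rot: [0.663, 0.749, -0.0, 0.0]
ft_force: [0.9, 0.9, -1.2]
grip_width: 0.066
gripper_force: 50.9
```

```bash
python3 - <<'E'
from h import *
print(go(st(-.13,.0475,.203),1.691),observe()["joint_positions"])
E
```

```text
t 17.9 pos [ 0.3495 -0.2139  0.3205] psi 1.6923582614014514 F [ 0.8986  0.8507 -1.1936] w 0.0660287754477329
[ 0.0018 -0.0006  0.2938  0.0002] [ 1.2816  0.0716 -0.8642  1.9762  0.061   1.1195  0.5136]
```

Call:
send_rows:
  motion:
    - [0.002, 0, 0.03, 0]
    - [0.002, 0, 0.09, 0]
    - [0.002, 0, 0.16, 0]
    - [0.002, 0, 0.23, 0]
    - [0.002, 0, 0.28, 0]
    - [0.002, 0, 0.293, 0]
    - [0.002, 0, 0.294, 0]

```text
t: 18.77
eef_pos: [0.35, -0.2127, 0.2028]
tool_rot: [0.662, 0.749, 0.0, -0.0]
ft_force: [-0.4, -0.7, -1.2]
grip_width: 0.0661
gripper_force: 50.9
```

```bash
python3 - <<'E'
from fit import *
s=observe(); p=s["eef_pos"]; a=psi(s); print(s["joint_positions"])
print(go(st(-.055,.0475,.203),1.691))
im=read_camera("scene"); m=camera_model("scene"); x0,y0,x1,y1=(260,80,360,180); k=6
im=cv2.resize(cv2.convertScaleAbs(im[y0:y1,x0:x1],alpha=1.5),(600,600),interpolation=cv2.INTER_CUBIC); raw=im.copy()
R=Ro.from_euler('z',a).as_matrix(); c=p+R@[-.003,0,0]; c[2]-=.0575; Rl=Ro.from_euler('z',.12).as_matrix()
for P,l in [(P,0) for P in mugp(0)]+[(P,1) for P in standp(0)[1:]]:
    W=(P@Rl.T+[.4843,-.2478,0]) if l else P@R.T+c
    h=cv2.convexHull(((proj(None,W,m)-[x0,y0]+.5)*k-.5).astype(np.float32)); cv2.polylines(im,[np.round(h*16).astype(int)],True,(0,255,0),1,shift=4)
cv2.imwrite("pics/a4.png",cv2.resize(np.hstack([raw,im]),(800,400)))
E
```

```text
[ 1.1798  0.2625 -0.834   2.127   0.2566  0.8529  0.3149]
t 18.775 pos [ 0.35   -0.2127  0.2028] psi 1.6934432462440883 F [-0.3514 -0.7145 -1.1848] w 0.0660763347815646
[-0.0016  0.1852 -0.0006  0.0004]
```

View pics/a4.png

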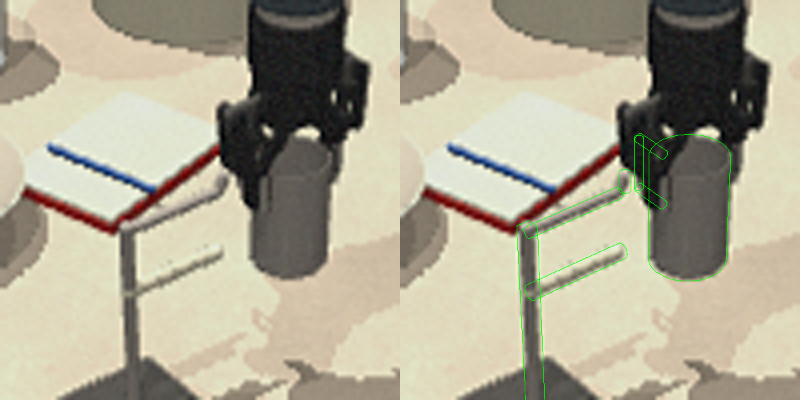

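Call:
send_rows:
  motion:
    - [-0.001, 0.015, 0, 0]
    - [-0.001, 0.045, 0, 0]
    - [-0.001, 0.075, 0, 0]
    - [-0.001, 0.105, 0, 0]
    - [-0.001, 0.135, 0, 0]
    - [-0.002, 0.165, 0, 0]
    - [-0.002, 0.183, 0, 0]
    - [-0.002, 0.185, 0, 0]

```text
t: 19.82
eef_pos: [0.4235, -0.2049, 0.2029]
tool_rot: [0.663, 0.749, 0.0, -0.0]
ft_force: [0.4, 0.2, -1.9]
grip_width: 0.0662
gripper_force: 51.0
```

```bash
python3 - <<'E'
from h import *
print(go(st(-.055,.043,.186),1.691)); print(go(st(-.055,.041,.1815),1.691))
E
```

```text
t 19.825 pos [ 0.4235 -0.2049  0.2029] psi 1.6926285199432296 F [ 0.3685  0.1993 -1.9436] w 0.06624104603388774
[-0.0097  0.0005  0.0422  0.0003]
t 19.825 pos [ 0.4235 -0.2049  0.2029] psi 1.6926285199432296 F [ 0.3685  0.1993 -1.9436] w 0.06624104603388774
[-0.0147  0.0005  0.0535  0.0003]
```

Call:
send_rows:
  motion:
    - [-0.003, 0, 0.01, 0]
    - [-0.006, 0, 0.022, 0]
    - [-0.01, 0, 0.034, 0]
    - [-0.01, 0, 0.042, 0]
    - [-0.01, 0, 0.042, 0]

```text
t: 20.45
eef_pos: [0.4233, -0.209, 0.1858]
tool_rot: [0.663, 0.749, -0.0, -0.0]
ft_force: [0.8, -0.2, -1.6]
grip_width: 0.0661
gripper_force: 51.0
```

Call:
send_rows:
  motion:
    - [0, 0, 0.002, 0]
    - [0, 0, 0.004, 0]
    - [0, 0, 0.006, 0]
    - [0, 0, 0.006, 0]

```text
t: 20.95
eef_pos: [0.4235, -0.209, 0.1837]
tool_rot: [0.663, 0.749, -0.0, -0.0]
ft_force: [-0.8, 0.2, -1.5]
grip_width: 0.0662
gripper_force: 51.0
```

Call:
send_rows:
  motion:
    - [0, 0, 0.002, 0]
    - [0, 0, 0.004, 0]
    - [0, 0, 0.005, 0]
    - [0, 0, 0.005, 0]

```text
t: 21.45
eef_pos: [0.4235, -0.209, 0.1817]
tool_rot: [0.663, 0.749, -0.0, -0.0]
ft_force: [0.5, -0.4, -0.8]
grip_width: 0.066
gripper_force: 51.0
```

Call:
send_rows:
  motion:
    - [0, 0, 0.002, 0]
    - [0, 0, 0.004, 0]
    - [0, 0, 0.004, 0]
    - [0, 0, 0.004, 0]

```text
t: 21.95
eef_pos: [0.4237, -0.2091, 0.1803]
tool_rot: [0.663, 0.749, -0.0, 0.0]
ft_force: [-1.1, 1.1, 2.9]
grip_width: 0.0663
gripper_force: 51.3
```

Call:
send_rows:
  motion:
    - [-0.002, 0, 0, 0]
    - [-0.004, 0, 0, 0]
    - [-0.005, 0, 0, 0]
    - [-0.005, 0, 0, 0]

```text
t: 22.45
eef_pos: [0.4241, -0.211, 0.1803]
tool_rot: [0.663, 0.749, 0.0, 0.0]
ft_force: [-0.9, 2.0, 3.3]
grip_width: 0.0658
gripper_force: 51.4
```

Call:
send_rows:
  motion:
    - [-0.002, 0, 0, 0]
    - [-0.004, 0, 0, 0]
    - [-0.005, 0, 0, 0]
    - [-0.005, 0, 0, 0]

```text
t: 22.95
eef_pos: [0.4241, -0.2131, 0.1802]
tool_rot: [0.663, 0.749, -0.0, 0.0]
ft_force: [0.0, 3.9, 4.3]
grip_width: 0.0665
gripper_force: 51.4
```

Call:
send_rows:
  motion:
    - [0, 0, 0, 0]
    - [0, 0, 0, 0]
  grip_force: 20

```text
t: 23.2
eef_pos: [0.4241, -0.2131, 0.1802]
tool_rot: [0.663, 0.749, -0.0, 0.0]
ft_force: [-0.7, 2.2, 4.2]
grip_width: 0.0662
gripper_force: 51.4
```

Call:
send_rows:
  motion:
    - [0, 0, 0, 0]
    - [0, 0, 0, 0]
    - [0, 0, 0, 0]
    - [0, 0, 0, 0]
    - [0, 0, 0, 0]
    - [0, 0, 0, 0]
  gripper: 1

```text
t: 23.95
eef_pos: [0.4241, -0.2131, 0.1801]
tool_rot: [0.663, 0.749, -0.0, 0.0]
ft_force: [-1.1, -0.5, 0.0]
grip_width: 0.0858
gripper_force: 0.0
```

```bash
python3 - <<'E'
from h import *
print(observe()["grip_width"],observe()["ft_force"])
im=read_camera("scene")[100:200,260:360]; a=cv2.resize(cv2.convertScaleAbs(im,alpha=1.5),(400,400),interpolation=cv2.INTER_CUBIC)
b=cv2.resize(read_camera("wrist"),(400,250)); b=cv2.copyMakeBorder(b,0,150,0,0,0)
cv2.imwrite("pics/r5.png",np.hstack([a,b]))
E
```

```text
0.08579147862694438 [-1.1144 -0.5027  0.0189]
```

View pics/r5.png

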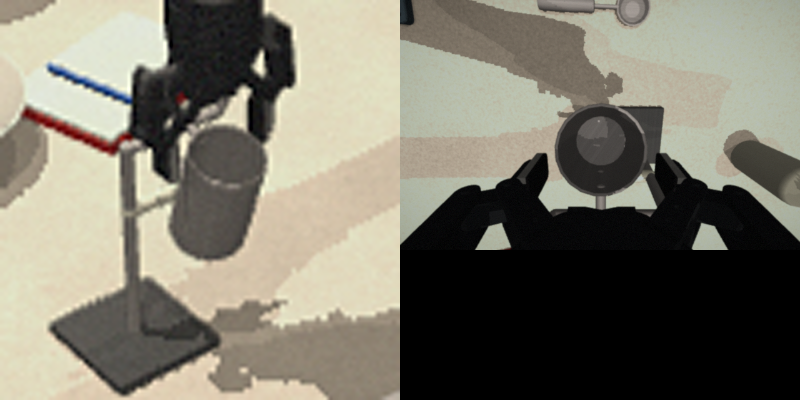

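Call:
send_rows:
  motion:
    - [0, 0, -0.01, 0]
    - [0, 0, -0.04, 0]
    - [0, 0, -0.09, 0]
    - [0, 0, -0.15, 0]
    - [0, 0, -0.22, 0]
    - [0, 0, -0.3, 0]
    - [0, 0, -0.36, 0]
    - [0, 0, -0.38, 0]

```text
t: 25.05
eef_pos: [0.4248, -0.2131, 0.3341]
tool_rot: [0.663, 0.749, 0.0, 0.002]
ft_force: [0.0, -0.7, -1.1]
grip_width: 0.0857
gripper_force: 0.0
```

Call:
send_rows:
  motion:
    - [0, 0, 0, 0]
    - [0, 0, 0, 0]
    - [0, 0, 0, 0]
    - [0, 0, 0, 0]
    - [0, 0, 0, 0]
    - [0, 0, 0, 0]
    - [0, 0, 0, 0]
    - [0, 0, 0, 0]

```text
t: 26.05
eef_pos: [0.4241, -0.213, 0.3322]
tool_rot: [0.663, 0.749, -0.0, 0.0]
ft_force: [0.2, -0.4, -0.1]
grip_width: 0.0855
gripper_force: 0.0
```

```bash
python3 - <<'E'
from h import *
s=observe(); print(s["t"],s["eef_pos"],s["ft_force"],s["dq"])
for i in range(2):
    for c in ("scene","wrist"):
        read_camera(c); print(c,[(w(c,d["point"]).round(3),round(d["confidence"],2)) for d in models.find_in(c,"mug")][:2],[(w(c,d["point"]).round(3),round(d["confidence"],2)) for d in models.find_in(c,"stand")][:1])
E
```

```text
26.05 [ 0.4241 -0.213   0.3322] [ 0.237  -0.3957 -0.1362] [-0.0008 -0.001  -0.001   0.0013  0.0001 -0.0006 -0.0007]
scene [(array([ 0.433, -0.207,  0.174]), 0.63)] [(array([ 0.483, -0.249,  0.01 ]), 0.85)]
wrist [(array([ 0.425, -0.209,  0.135]), 0.83)] [(array([ 0.483, -0.253,  0.076]), 0.9)]
scene [(array([ 0.43 , -0.205,  0.17 ]), 0.86)] [(array([ 0.486, -0.249,  0.012]), 0.95)]
wrist [(array([ 0.423, -0.21 ,  0.134]), 0.86)] [(array([ 0.48 , -0.25 ,  0.073]), 0.8)]
```

```bash
python3 -c "
from rig import job; print(job.finish_job())"
```

```text
the job is handed in; nothing more can be done
None
```

The mug was shown to the lens on its three plain sides in the order asked, then hung on the hook leaning on the rest bar and released. I handed the job in at about 26 s. I viewed 11 pictures, one over the limit of 10.

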